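# Clip the crank onto the hand mill

### The arm

A 6-joint arm with a two-finger parallel gripper is mounted at the origin on the work surface. World frame = base frame: x ahead of the robot, y to its left, z up, the work surface at z = 0. Lengths are in mm, angles in rad, forces in N, time in s.
With the tool pointing down it reaches from about 350 to 875 mm from the base axis. Payload 4.2 kg.
Tool frame: the origin (TCP) lies midway between the tips of the shut fingers; the grasp point (between the pads) lies 19 mm behind it; z points along the fingers, y is the line along which they close (so a half turn about z gives the same grasp; the last joint's range is limited). The gripper opens to 85 mm and grips with 20 to 120 N. Pads are 22 mm wide; open, the fingers measure 114 mm over their backs; the gripper's body (76 mm by 85 mm) begins 54 mm behind the grasp point. The pads swing forward as they close: fully open they stand 13 mm farther back than shut.
Start: joints at [-0.992, 0.385, 0.008, 0, -1.194, -0.259], TCP at [196.501, -593.285, 231.312] pointing down, gripper open.
Joint ranges: [-3.14, 3.14], [-1.21, 2.06], [-1.07, 1.41], [-3.16, 2.05], [-2.99, -0.16], [-3.1, 3.1]. Speed limits (rad/s): [2.79, 2.79, 3.14, 3.14, 3.14, 3.14].

### API

Orientations are given as a unit quaternion [x, y, z, w].
In Python, from bench import read_state, get_image, job_done gives the robot as it stands.
- The arm moves only by the shell command python3 -m jog 'ROWS'. ROWS is JSON, a list of rows, each a list of 3 entries, a list of its own where there are three numbers: the shift along the world's x, y, z scaled (see below), then the turn, a rotation vector about the world's x, y, z scaled (see below), then the gripper's target within -1 to 1 (shut at 1, half-way at 0, fully open at -1). In form: [[[x, y, z], [wx, wy, wz], claw], ...]. A call has 1 to 20 rows; each row is the pose to reach, as a shift and turn from the pose commanded when the call began; what a row does not reach only later rows make up. The controller multiplies each number of a shift by 10 cm and each number of a turn by 120 degrees. A row lasts 1/10 s, in which the tool goes at most 50 mm and 8.59 degrees, less where a joint would pass 70% of its speed; a pose out of reach is approached as far as the arm can. A call with a number of a shift or a turn outside -1 to 1 is refused whole. A call with a gripper value outside its range is refused whole. The fingers move at their own pace and stop on an object; the grip force is fixed at half the most. Time passes only in rows, so rows that repeat a pose let the fingers close. It gives the time, the measured TCP pose, the force, the opening and the grip force at its end, in the units of the state.
- read_state(): the state, without advancing time (a new reading comes with each control period).
- get_image(name): name is "scene" or "top" or "wrist"; returns a dict with "frame" (384x512x3 uint8, red, green, blue), "range_z" (384x512 float32, mm along the optical axis (not along the pixel's ray), 0 where there is no reading), "fx", "fy", "cx", "cy" (pixels), "distortion" ([k1, k2, p1, p2, k3] as OpenCV has them; the pictures are not rectified), "R" (3x3) and "t" (3): a world point X has camera coordinates R X + t. Camera axes: x right, y down, z forward; pixel columns grow to the right and rows downward; lengths in mm; the calibration is good to about 2 mm. A picture is of the moment at which its call begins.
- job_done(): hands the job in; it is judged then, once.
The state is a dict: "clock": time; "joints": joint angles; "joint_vel": joint speeds; "joint_efforts": joint torques, N m; "position": TCP position; "ee_rot": TCP orientation; "contact_force": force on the tool from outside, world axes, zero at the start; "wrist_torque": the same for the moment, N m; "gripper_width": finger opening in mm; "grasp_force": force on a finger pad.
Only numpy, scipy, OpenCV 4.12 (cv2) and the standard library are available. Lean on these libraries where they do the work, as an engineer would, in place of code of your own. Each camera call takes 0.05 s, during which the arm holds its last target. There are 200 camera calls.

### The job

The crank of the little hand mill has lost its retaining clip. Pick the steel clip up off the tablecloth by its tab and push it sideways, flat, into the groove of the mill's spindle just above the crank hub until it snaps fully home around the spindle; then let go of it. Do it by feel and gently, without forcing the clip against the mill, and leave the mug, jar, bowls and spoon where they are.

Things in the scene. Friction and masses are not known exactly. Their poses are not given: they have to be found in the camera images.
- clip: Loose U-shaped steel clip, ~70 g, plate 5 mm thick, flat on the cloth. Origin: on its underside at the seat centre, where the spindle axis lies when seated. +x out of the open mouth, the way it is pushed; z up. Back plate 28 mm wide (y), from x=-43 to -8 mm; its edge at x=-8 is the hard stop that meets the groove core.
- clip_tab (a point): Centre of the clip's upright finger tab, the place to grip: tab 14 mm (clip x) by 12 mm (clip y), from the plate to 38 mm above the underside. This point is at x=-36, y=0, z=24 mm in the clip's frame.
- clip_mouth (a point): Middle of the clip's mouth (x=+7, y=0, z=0 mm in its frame), between round bumps of radius 3 mm at y=+-9.2 mm on two sprung jaws (outer sides y=+-14.5 mm, tips at x=+10 mm). The gap is 12.4 mm; pushed over the 16 mm core it springs open, then shuts behind it. The push peaks at about 6 to 12 N some 8 mm before home, then drops; home, it stops hard.
- mill: Round aluminium hand mill fixed to the table, 127 mm across the foot, 94 mm high. Origin under it, on the spindle axis. On top a crank: disc hub 52 mm across, 12 mm thick; on it the groove (core 16 mm across, 7 mm high, open all round); above it the spindle's head, 24 mm across, 20 mm high. The flat hub top is the groove's lower face.
- mill_axis (a point): Point on the upright spindle axis, fixed to the housing, 112 mm above the table: the lowest height of the hub top (groove's lower face). Hub, groove and head are one stiff piece that the grind setting lifts 0 to 20 mm above this; unmeasured, it stays put: feel for the hub top. The 5 mm clip has 2 mm of room in the 7 mm groove.
- crank (a joint): Crank angle about the spindle axis (rad, counterclockwise from above); at 0 the arm points along the mill's +x. The flat arm reaches 112 mm out, below the hub top; at its end a black knob 24 mm across stands up to 36 mm above the hub top. Stiff to turn (0.4 N m).
- mug: Bystander: steel mug, 76 mm across, 85 mm high; origin under its centre; handle at its +y.
- sugar_jar: Bystander: glass sugar jar with screw lid, 72 mm across, 110 mm high; origin under its centre.
- bowls: Bystander: stack of three blue plastic bowls, 144 mm across, 83 mm high; origin under its centre.
- spoon: Bystander: wooden spoon, 260 mm long, lying along its x; origin under it.

How it is judged:
By the outcome, as a careful person would: the job done as asked, in the order asked, and still so for the second after the job is handed in, with the robot touching nothing.
It also fails if it takes over 48 s, if anything falls off the work surface, if the arm or the gripper's body presses on something with over 40 N, if the wrist force passes 120 N, or if a joint passes its speed limit or range.

## Working session

There is one attempt and no reset: what is moved stays moved. The work goes in short steps, Python scripts to look and compute and a shell command to move; the robot and the scene stay as the last step left them, time stands still between calls to the robot, and variables do not carry over. Pictures are saved under pics/ and viewed, at most 10 in all, crops included, and the job is handed in when it is done.

```bash
mkdir -p pics; ls
cat > h.py <<'E'
import numpy as np, cv2, pickle
from bench import read_state, get_image
def grab(n,tag):
    d=get_image(n); pickle.dump(d,open(f'pics/{tag}.pkl','wb'))
    cv2.imwrite(f'pics/{tag}.png',d['frame'][:,:,::-1]); return d
def load(tag): return pickle.load(open(f'pics/{tag}.pkl','rb'))
def K(d): return np.array([[d['fx'],0,d['cx']],[0,d['fy'],d['cy']],[0,0,1.]])
def cloud(d):
    h,w=d['range_z'].shape
    u,v=np.meshgrid(np.arange(w,dtype=np.float64),np.arange(h,dtype=np.float64))
    p=cv2.undistortPoints(np.stack([u,v],-1).reshape(-1,1,2),K(d),np.array(d['distortion'],float)).reshape(h,w,2)
    z=d['range_z'].astype(float)
    X=np.dstack([p[...,0]*z,p[...,1]*z,z])
    W=(X-np.array(d['t']))@np.array(d['R']); W[z==0]=np.nan
    return W
def onplane(d,uv,zz):
    p=cv2.undistortPoints(np.array(uv,float).reshape(-1,1,2),K(d),np.array(d['distortion'],float)).reshape(-1,2)
    R=np.array(d['R']);c=-R.T@np.array(d['t'])
    r=np.c_[p,np.ones(len(p))]@R
    return c+r*((zz-c[2])/r[:,2])[:,None]
E
python3 - <<'E'
from h import *
a=grab('top','top0');b=grab('scene','scene0')
cv2.imwrite('pics/both.png',cv2.resize(np.hstack([a['frame'],b['frame']])[:,:,::-1],(800,300)))
s=read_state();print(s)
for d in(a,b): print(-np.array(d['R']).T@np.array(d['t']))
E
```

```text
pics
{'clock': 0.1, 'joints': array([-9.92406229e-01,  3.85470502e-01,  6.78499873e-03, -4.17482971e-04,
       -1.19400619e+00, -2.58634420e-01]), 'joint_vel': array([-0.00037411, -0.00161652,  0.00354744,  0.0020343 , -0.00190339,
       -0.00040504]), 'joint_efforts': array([ 1.68873999e-04, -3.93320274e+01,  1.88929492e+01,  4.19797406e+00,
       -2.57364416e-03,  1.41628141e-05]), 'position': array([ 196.33256459, -592.822665  ,  230.34791146]), 'ee_rot': array([-1.59121524e-01,  9.87258530e-01,  9.44746334e-04, -2.07860374e-04]), 'contact_force': array([-0.40635198,  0.54903186, -0.45944316]), 'wrist_torque': array([ 0.01039922, -0.00519017, -0.02099965]), 'grasp_force': 0.0, 'gripper_width': 85.41611052285346}
[474.85580976  14.28644061 983.80930253]
[1591.62170444  198.27097328  850.81717364]
```

View pics/top0.png

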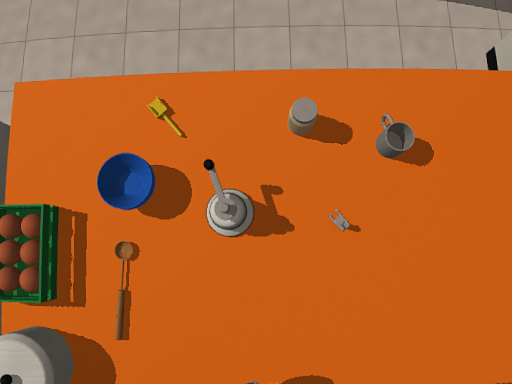

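View pics/scene0.png

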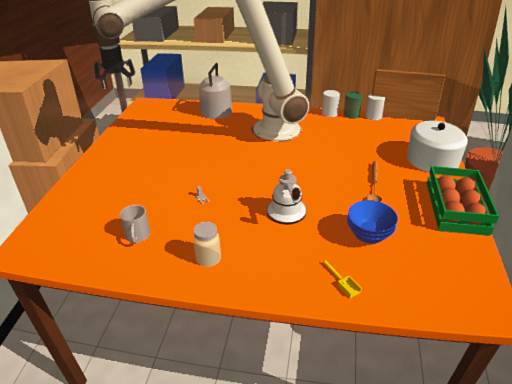

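The top view shows the mill at about (230,211), its crank knob at (209,165), and the clip at (340,220). The jar (303,117), mug (395,140), bowls (126,181) and spoon are all clear of the path. In the scene view the clip is at (201,194) and the mill at (287,195).

Run:
```python
from h import *
d=load('top0');W=cloud(d)
for n,(u,v) in dict(clip=(340,220),head=(227,208),knob=(209,165),foot=(245,230)).items(): print(n,W[v,u].round(1))
def reg(u0,u1,v0,v1,lo,hi):
    P=W[v0:v1,u0:u1].reshape(-1,3);return P[(P[:,2]>lo)&(P[:,2]<hi)]
print('table z',np.nanmedian(W[240:260,330:350,2]))
P=reg(195,260,150,240,60,200)
print(np.histogram(P[:,2],bins=np.arange(60,190,5)))
for lo,hi in((133,160),):
    Q=reg(215,245,195,225,lo,hi);print('head',len(Q),Q.mean(0).round(1),Q.min(0).round(1),Q.max(0).round(1))
F=reg(195,260,180,240,5,90);c,r=cv2.minEnclosingCircle(F[:,:2].astype(np.float32));print('foot',c,r)
C=reg(325,356,205,236,2.5,12);T=reg(325,356,205,236,20,50)
print('plate',len(C),C.mean(0).round(1),cv2.minAreaRect(C[:,:2].astype(np.float32)))
print('tab',len(T),T.mean(0).round(1) if len(T) else '')
a=cv2.resize(d['frame'][195:245,315:365],(400,400),interpolation=cv2.INTER_CUBIC)
b=cv2.resize(d['frame'][155:245,190:280],(400,400),interpolation=cv2.INTER_CUBIC)
cv2.imwrite('pics/crop0.png',np.hstack([a,b])[:,:,::-1])
```

```text
clip [ 523.  -187.4    4.2]
head [547.4  94.5 155.3]
knob [643.8 133.1 165.5]
foot [501.7  62.3   8.1]
table z -0.944015407923414
(array([ 69,  11,  18,  48,  51, 151, 300,   9,   0,   0,   0,   0,  54,
       344, 116,   0,  10,   7,  29,  78,  42,  26,   0,   0,   0]), array([ 60,  65,  70,  75,  80,  85,  90,  95, 100, 105, 110, 115, 120,
       125, 130, 135, 140, 145, 150, 155, 160, 165, 170, 175, 180, 185]))
head 97 [547.7 101.3 153.9] [528.9  90.  133.3] [560.7 124.1 159.5]
foot (548.3657836914062, 101.8952865600586) 63.58012390136719
plate 122 [ 523.1 -183.3    4.5] ((524.9189453125, -186.79713439941406), (78.30661010742188, 71.0576171875), 2.276913642883301)
tab 33 [ 510.6 -195.1   35.2]
```

View pics/crop0.png

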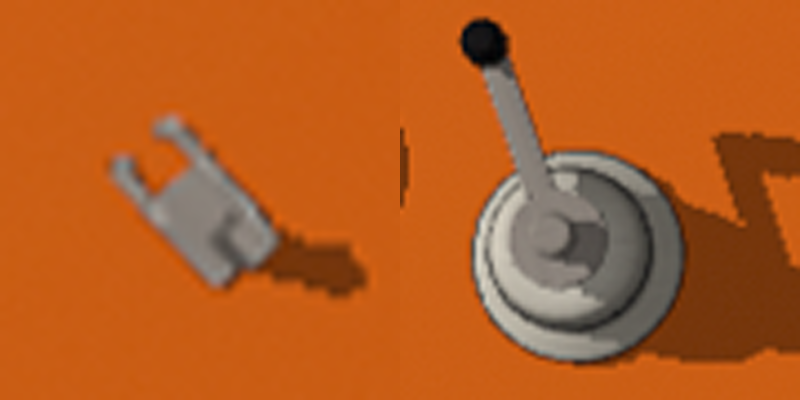

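Left crop: the mouth points up-left, so heading is roughly +45° in world. The jaws are at (115,165)/(170,125) and the tab is at (240,245). Right crop: the crank points up-left (far side), so approaching from the robot's side is free. Next I'll refine the clip pose from the silhouette.

Run:
```python
from h import *
d=load('top0');W=cloud(d)
f=d['frame'].astype(int); m=np.zeros(f.shape[:2],bool); s=(slice(200,240),slice(322,358))
m[s]=(f[s][...,2]>60)&(abs(f[s][...,0]-f[s][...,2])<60)
v,u=np.nonzero(m);print(len(u))
P=onplane(d,np.c_[u,v],5.)[:,:2].astype(np.float32)
r=cv2.minAreaRect(P);print(r)
# project model template fit: mouth points from crop px
uv=lambda x,y:(315+(x+.5)/8-.5,195+(y+.5)/8-.5)
J=onplane(d,[uv(115,162),uv(170,122),uv(215,288),uv(275,240)],5.)[:,:2];print(J.round(1))
a=J[:2].mean(0)-J[2:].mean(0);print('heading',np.degrees(np.arctan2(a[1],a[0])),np.linalg.norm(a))
H=W[195:225,215:245].reshape(-1,3)
for lo,hi in((120,138),(148,165)):
  q=H[(H[:,2]>lo)&(H[:,2]<hi)];print(len(q),np.percentile(q[:,2],[10,50,90]).round(1),q.mean(0).round(1))
print(np.nanmedian(W[240:300,250:400,2]))
```

```text
182
((522.9325561523438, -184.934814453125), (54.86629867553711, 28.85152244567871), 40.3477897644043)
[[ 537.2 -158.6]
 [ 549.9 -177.3]
 [ 495.2 -189.9]
 [ 510.4 -210.4]]
heading 38.31861528013138 51.93306151080808
325 [126.9 129.4 131.6] [550.2 101.2 129.3]
89 [153.1 155.8 158. ] [548.4 101.2 155.7]
-1.0861915374975566
```

```bash
python3 -m jog '[[[0.3,0.4,0],[0,0,0.06],-1],[[0.6,0.75,0],[0,0,0.12],-1],[[0.78,0.99,0],[0,0,0.18],-1],[[0.78,0.99,0],[0,0,0.18],-1]]'
python3 -m jog '[[[0.3,0.4,0],[0,0,0],-1],[[0.6,0.75,0],[0,0,0],-1],[[0.78,0.99,0],[0,0,0],-1]]' 
python3 -m jog '[[[0.3,0.4,0],[0,0,0],-1],[[0.6,0.75,0],[0,0,0],-1],[[0.78,0.99,0],[0,0,0],-1]]' 
python3 -m jog '[[[0.3,0.4,0],[0,0,0],-1],[[0.6,0.75,-0.2],[0,0,0],-1],[[0.78,0.99,-0.5],[0,0,0],-1],[[0.78,0.99,-0.5],[0,0,0],-1],[[0.78,0.99,-0.5],[0,0,0],-1],[[0.78,0.99,-0.5],[0,0,0],-1]]'
python3 - <<'E'
from h import *
s=read_state();print(s['position'],s['ee_rot'],s['joints'],s['contact_force'],s['clock'])
d=grab('wrist','w1')
print(-np.array(d['R']).T@np.array(d['t']))
W=cloud(d);f=d['frame']
P=W.reshape(-1,3)
near=(abs(P[:,0]-523)<45)&(abs(P[:,1]+185)<45)
t=P[near&(P[:,2]>30)&(P[:,2]<45)];p=P[near&(P[:,2]>2.5)&(P[:,2]<8)]
print(len(t),len(p));
for q in(t,p):
  if len(q)>10: print(q.mean(0),cv2.minAreaRect(q[:,:2].astype(np.float32)))
E
```

```text
clock: 0.5
position: [276.1, -491.7, 231.3]
ee_rot: [-0.344, 0.939, 0.0, 0.0]
contact_force: [-0.0, -0.9, -0.1]
gripper_width: 85.2
grasp_force: 0.0
clock: 0.8
position: [353.4, -394.0, 231.0]
ee_rot: [-0.341, 0.94, 0.0, -0.0]
contact_force: [1.3, -0.8, 0.7]
gripper_width: 85.8
grasp_force: 0.0
clock: 1.1
position: [431.8, -294.8, 231.1]
ee_rot: [-0.341, 0.94, 0.0, 0.0]
contact_force: [-0.2, -0.1, -0.7]
gripper_width: 85.5
grasp_force: 0.0
clock: 1.7
position: [508.6, -198.3, 182.1]
ee_rot: [-0.341, 0.94, -0.0, 0.0]
contact_force: [-0.4, -0.2, 0.3]
gripper_width: 85.5
grasp_force: 0.0
[ 508.61938269 -198.29787723  182.05363078] [-3.40821903e-01  9.40127673e-01 -4.68871672e-04  4.12073497e-04] [-7.43785944e-02  2.92373049e-01 -2.61488737e-01  6.09158593e-04
 -1.01579860e+00 -8.01156278e-01] [-0.43653182 -0.1522151   0.30545115] 1.7
[ 457.49119282 -242.55035353  325.93809391]
234 1215
[ 510.21066633 -196.33454554   38.65734286] ((510.4761047363281, -195.953857421875), (13.898794174194336, 11.36760139465332), 40.03492736816406)
[ 523.48027848 -185.38663386    5.42781214] ((523.159912109375, -185.09591674804688), (89.19847869873047, 89.24784851074219), 89.53458404541016)
```

View pics/w1.png

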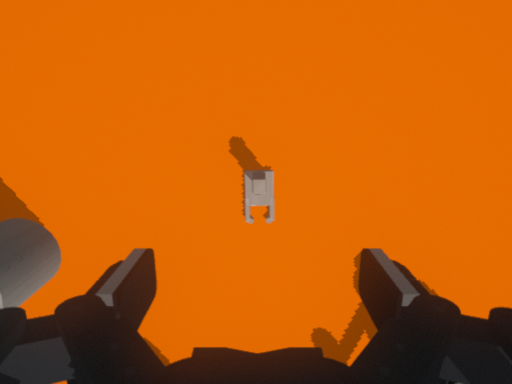

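The wrist view shows the clip at (259,195) with its tab at (259,183), upright in the image. The fitted tab measures 13.9 × 11.4 mm, its top is at z≈38 and its heading is 40°, which matches the given sizes. I'll descend and grip.

```bash
python3 -m jog '[[[0.02,0.015,-0.4],[0,0,0],-1],[[0.02,0.015,-0.8],[0,0,0],-1],[[0.02,0.015,-1],[0,0,0],-1]]'
python3 -m jog '[[[0,0,-0.25],[0,0,0],-1],[[0,0,-0.5],[0,0,0],-1],[[0,0,-0.65],[0,0,0],-1],[[0,0,-0.72],[0,0,0],-1],[[0,0,-0.72],[0,0,0],0.3],[[0,0,-0.72],[0,0,0],0.5]]'
python3 -m jog '[[[0,0,0],[0,0,0],0.6],[[0,0,0],[0,0,0],0.8],[[0,0,0],[0,0,0],1],[[0,0,0],[0,0,0],1],[[0,0,0],[0,0,0],1],[[0,0,0],[0,0,0],1],[[0,0,0],[0,0,0],1],[[0,0,0],[0,0,0],1]]'
```

```text
clock: 2.05
position: [508.7, -196.7, 79.5]
ee_rot: [-0.34, 0.94, 0.001, -0.001]
contact_force: [-0.2, 0.6, -0.7]
gripper_width: 85.3
grasp_force: 0.0
clock: 2.65
position: [511.3, -196.4, 10.4]
ee_rot: [-0.341, 0.94, -0.001, 0.001]
contact_force: [0.1, 0.4, -0.0]
gripper_width: 59.0
grasp_force: 0.0
clock: 3.45
position: [511.1, -195.8, 10.1]
ee_rot: [-0.342, 0.94, -0.0, 0.001]
contact_force: [-0.7, 0.1, 5.9]
gripper_width: 10.7
grasp_force: 59.1
```

```bash
python3 -m jog '[[[0,0,0.1],[0,0,0],1],[[0,0,0.4],[0,0,0],1],[[0,0,0.8],[0,0,0],1],[[0,0,1],[0,0,0],1],[[0,0,1],[0,0,0],1]]'
python3 -m jog '[[[0,0,0.4],[0,0,0],1],[[0,0,0.8],[0,0,0],1],[[0,0,0.8],[0,0,0],1],[[0,0,0.8],[0,0,0],1],[[0,0,0.8],[0,0,0],1]]'
python3 - <<'E'
from h import *
s=read_state();print(s['position'],s['ee_rot'],s['contact_force'],s['gripper_width'])
d=grab('wrist','w2');W=cloud(d)
cv2.imwrite('pics/w2c.png',cv2.resize(d['frame'][150:384,100:420],(800,585))[:,:,::-1])
E
```

```text
clock: 3.95
position: [512.6, -196.1, 113.1]
ee_rot: [-0.342, 0.94, -0.002, 0.003]
contact_force: [-0.4, -1.0, -0.8]
gripper_width: 11.1
grasp_force: 58.6
clock: 4.45
position: [509.1, -195.4, 187.4]
ee_rot: [-0.341, 0.94, 0.001, -0.002]
contact_force: [-1.1, -0.5, -0.5]
gripper_width: 11.0
grasp_force: 58.6
[ 509.14001652 -195.44029764  187.39087136] [-0.34116072  0.94000286  0.00117702 -0.00161324] [-1.14867596 -0.52195145 -0.53678645] 10.96623075253539
```

View pics/w2c.png

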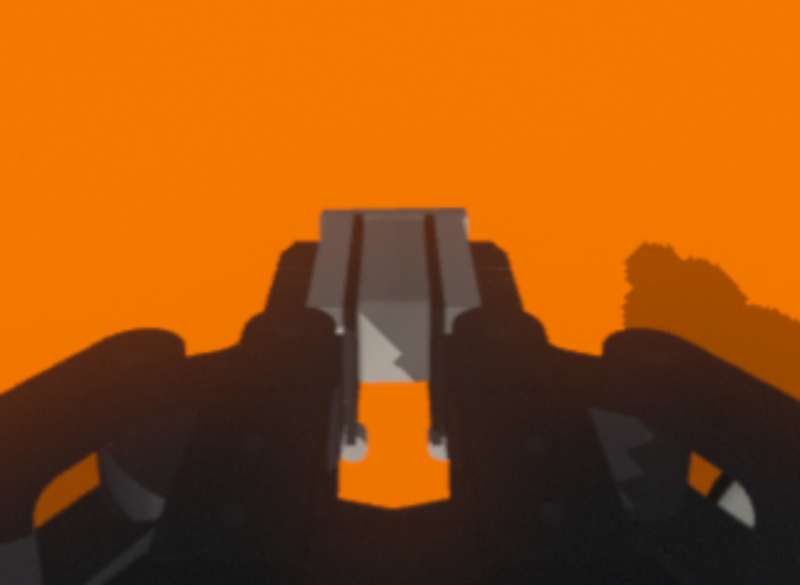

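The clip is held straight and symmetric between the fingers: jaw bumps at crop (352,445) and (440,445), tab top at about (395,340). I'll check its pitch and pose in the tool frame from the depth image.

Run:
```python
from h import *
d=load('w2');W=cloud(d);s=read_state()
h=np.radians(40);ex=np.array([np.cos(h),np.sin(h),0]);ey=np.array([-np.sin(h),np.cos(h),0])
D=W-s['position']
L=np.dstack([D@ex,D@ey,D[...,2]])
k=800/320
for y in range(205,480,12):
    print(y,[ (L[int(150+y/k),int(100+x/k)].round(1)).tolist() for x in (335,395,450)])
for x,y in((352,443),(440,443)): print(L[int(150+y/k),int(100+x/k)].round(1))
```

```text
205 [[62.7, -24.6, -186.7], [62.7, 0.3, -186.8], [62.2, 23.0, -185.4]]
217 [[-10.8, -11.3, 5.3], [-6.8, -0.8, -4.5], [-11.2, 8.7, 6.4]]
229 [[-10.9, -11.0, 11.0], [-6.7, -0.8, 1.2], [-11.3, 8.3, 12.0]]
241 [[-10.9, -10.6, 16.1], [-7.1, -0.8, 7.5], [-11.0, 8.0, 16.5]]
253 [[-10.8, -10.3, 20.9], [-6.5, -0.9, 11.3], [-10.8, 7.7, 20.8]]
265 [[-10.8, -10.1, 25.2], [-6.6, -0.9, 16.5], [-11.0, 7.4, 25.8]]
277 [[-11.4, -9.8, 30.0], [-6.8, -0.9, 20.5], [-10.8, 7.2, 28.7]]
289 [[-11.0, -9.6, 33.1], [-6.6, -0.9, 24.4], [-10.9, 6.9, 32.9]]
301 [[-10.6, -9.4, 36.2], [-6.5, -0.9, 28.2], [-10.8, 6.7, 36.6]]
313 [[-10.3, -9.2, 39.0], [-4.9, -1.0, 29.3], [-10.0, 6.5, 38.6]]
325 [[-12.4, -8.7, 46.2], [-2.9, -1.0, 29.4], [-8.0, 6.6, 38.5]]
337 [[-11.9, -8.6, 47.8], [-1.2, -1.0, 29.4], [-6.7, 6.6, 38.9]]
349 [[-10.4, -8.6, 48.4], [1.0, -0.9, 29.1], [-7.0, 6.3, 42.6]]
361 [[-9.4, -8.6, 49.6], [2.7, -1.0, 29.8], [-6.6, 6.2, 45.1]]
373 [[-7.9, -8.6, 49.9], [4.9, -0.9, 29.7], [-6.3, 6.0, 47.5]]
385 [[-4.5, -8.8, 47.5], [146.7, 0.4, -185.4], [-4.2, 6.1, 47.1]]
397 [[-3.4, -8.8, 48.1], [152.1, 0.4, -186.0], [-2.7, 6.1, 47.1]]
409 [[-1.8, -8.8, 48.4], [158.5, 0.4, -186.1], [-0.7, 6.2, 46.8]]
421 [[-0.1, -8.8, 48.6], [164.6, 0.4, -185.8], [0.7, 6.1, 47.5]]
433 [[1.9, -8.8, 48.4], [171.2, 0.4, -186.0], [2.7, 6.2, 47.4]]
445 [[4.0, -8.9, 48.1], [177.2, 0.4, -185.4], [4.6, 6.2, 47.4]]
457 [[5.3, -8.9, 48.4], [182.6, 0.4, -185.7], [5.8, 6.2, 47.8]]
469 [[7.6, -9.0, 47.9], [189.2, 0.4, -185.6], [7.3, 6.2, 48.3]]
[10.8 -7.5 38.4]
[10.8  5.5 38.5]
```

```bash
python3 -m jog '[[[-0.06,0.4,-0.1],[0,0,0],1],[[-0.12,0.79,-0.2],[0,0,0],1]]'
python3 -m jog '[[[-0.06,0.4,0],[0,0,0],1],[[-0.12,0.79,0],[0,0,0],1]]'
python3 -m jog '[[[-0.06,0.4,0],[0,0,0],1],[[-0.12,0.78,0],[0,0,0],1],[[-0.12,0.78,0],[0,0,0],1],[[-0.12,0.78,0],[0,0,0],1],[[-0.12,0.78,0],[0,0,0],1],[[-0.12,0.78,0],[0,0,0],1],[[-0.12,0.78,0],[0,0,0],1]]'
python3 - <<'E'
from h import *
s=read_state();print(s['position'],s['ee_rot'],s['contact_force'],s['joints'].round(2))
d=grab('wrist','w3');e=grab('scene','s3')
i=cv2.resize(d['frame'][180:384,120:400],(400,291));j=cv2.resize(e['frame'][140:240,220:357],(400,292))
i=cv2.resize(i,(400,292))
cv2.imwrite('pics/c3.png',np.hstack([i,j])[:,:,::-1])
E
```

```text
clock: 4.7
position: [497.5, -116.5, 167.4]
ee_rot: [-0.34, 0.94, 0.001, -0.001]
contact_force: [0.2, 1.0, -1.1]
gripper_width: 11.1
grasp_force: 58.7
clock: 4.9
position: [485.0, -36.7, 167.4]
ee_rot: [-0.341, 0.94, 0.0, -0.002]
contact_force: [0.5, 0.9, -0.8]
gripper_width: 11.0
grasp_force: 58.7
clock: 5.6
position: [474.5, 39.2, 169.1]
ee_rot: [-0.341, 0.94, -0.0, -0.0]
contact_force: [0.1, -0.1, -0.3]
gripper_width: 10.9
grasp_force: 58.8
[474.47679858  39.23320042 169.05080917] [-3.40527274e-01  9.40234585e-01 -2.88840454e-05 -3.17223319e-04] [ 0.05857574 -0.06604577 -0.31632891] [ 0.42  0.19 -0.44  0.   -0.94 -1.3 ]
```

View pics/c3.png

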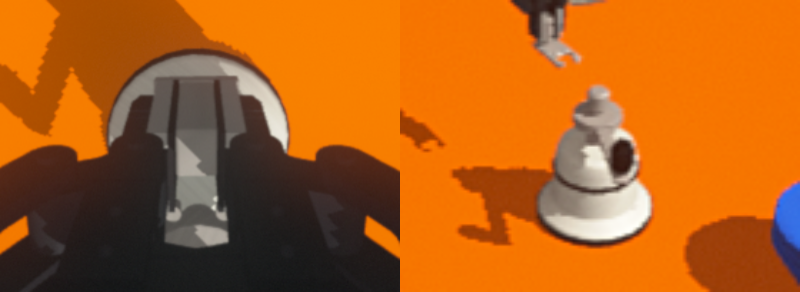

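In the wrist crop the clip lies in front of the mill, with the round foot behind it (left edge about 110, right edge about 288) and the jaw bumps at (172,208)/(220,205). In the scene crop the clip is level and to the upper left of the spindle head at (597,95). I'll use the wrist cloud to get the axis relative to the clip in the same camera.

Run:
```python
from h import *
from scipy.optimize import least_squares
d=load('w3');W=cloud(d);s=read_state()
P=W.reshape(-1,3);P=P[~np.isnan(P[:,0])]
h=np.radians(40);ex=np.array([np.cos(h),np.sin(h)]);ey=np.array([-np.sin(h),np.cos(h)])
loc=lambda q:np.array([(np.asarray(q)[:2]-s['position'][:2])@ex,(np.asarray(q)[:2]-s['position'][:2])@ey])
print('axis(top cam) in tool',loc((548.4,101.9)))
# foot rim outline in wrist image: non-orange vs orange boundary on upper part
near=(abs(P[:,0]-548)<90)&(abs(P[:,1]-102)<90)
F=P[near&(P[:,2]>3)&(P[:,2]<14)]
c=cv2.convexHull(F[:,:2].astype(np.float32))[:,0]
c=np.array([q for q in c if abs(np.hypot(*(q-np.array([548.4,101.9])))-63.5)<4])
r=least_squares(lambda p:np.hypot(c[:,0]-p[0],c[:,1]-p[1])-63.5,[548,102],loss='soft_l1').x
print(len(c),'foot circle',r,loc(r))
for lo,hi in((120,138),(148,163)):
  q=P[near&(P[:,2]>lo)&(P[:,2]<hi)];q=q[np.hypot(q[:,0]-548,q[:,1]-102)<27]
  if len(q): print(lo,len(q),np.median(q[:,2]),loc(q.mean(0)),loc(q.min(0)))
# clip tab and bumps
Q=P-s['position'];L=np.c_[Q[:,:2]@ex,Q[:,:2]@ey,Q[:,2]]
t=L[(abs(L[:,0])<9)&(abs(L[:,1])<7)&(abs(L[:,2]-29)<3)];print('tab top',len(t),t.mean(0),t.min(0),t.max(0))
j=L[(L[:,0]>30)&(L[:,0]<48)&(abs(L[:,1])<18)&(L[:,2]>-10)&(L[:,2]<5)];print('jaws',len(j),j.mean(0) if len(j) else'',j.min(0) if len(j) else '',j.max(0) if len(j) else '')
```

```text
axis(top cam) in tool [96.69512927  0.33955699]
1 foot circle [548.13440426 101.88163908] [96.47986896  0.49621336]
120 944 131.39959801035928 [77.17664927 -1.06390294] [63.3492178  -3.17899401]
tab top 1082 [-1.0363786  -1.28214797 28.82214462] [-8.95818278 -6.77267343 26.00075923] [ 8.18795552  4.20643604 31.9779803 ]
jaws 143 [42.99069015 -3.33678236 -4.79162521] [ 39.66032537 -11.69703776  -9.78009755] [46.68739787  9.13319066 -2.7586619 ]
```

Run:
```python
from h import *
from scipy.optimize import least_squares
for tag in('w3','top0'):
  d=load(tag);W=cloud(d)
  P=W.reshape(-1,3);P=P[~np.isnan(P[:,0])]
  c0=np.array([548.4,101.9]);q=P[(P[:,2]>3)&(P[:,2]<30)];v=q[:,:2]-c0;r=np.hypot(*v.T);m=r<75;q,v,r=q[m],v[m],r[m]
  a=np.degrees(np.arctan2(v[:,1],v[:,0]))//4
  E=np.array([q[a==k][np.argmax(r[a==k])][:2] for k in np.unique(a) if (a==k).sum()>2 and r[a==k].max()>58])
  f=least_squares(lambda p:np.hypot(E[:,0]-p[0],E[:,1]-p[1])-p[2],[548,102,63.5],loss='soft_l1').x
  g=least_squares(lambda p:np.hypot(E[:,0]-p[0],E[:,1]-p[1])-63.5,[548,102],loss='soft_l1').x
  p=np.array([474.5,39.2]);h=np.radians(40)
  print(tag,len(E),f,g,'lat',(g-p)@[-np.sin(h),np.cos(h)],'fwd',(g-p)@[np.cos(h),np.sin(h)])
```

```text
w3 51 [549.58337479 102.32707067  62.99270472] [550.07027802 102.7445265 ] lat 0.10229304476175519 fwd 98.73582584610985
top0 86 [548.49103706 101.61619119  62.51632778] [548.57696552 101.61781503] lat 0.19906475345849378 fwd 96.86764592329783
```

```bash
python3 -m jog '[[[0,0,-0.12],[0,0,0],1],[[0,0,-0.24],[0,0,0],1],[[0.1,0.08,-0.24],[0,0,0],1],[[0.2,0.17,-0.24],[0,0,0],1],[[0.25,0.215,-0.24],[0,0,0],1],[[0.25,0.215,-0.24],[0,0,0],1],[[0.25,0.215,-0.24],[0,0,0],1],[[0.25,0.215,-0.24],[0,0,0],1],[[0.25,0.215,-0.24],[0,0,0],1]]'
for i in 1 2 3; do python3 -m jog '[[[0,0,-0.005],[0,0,0],1],[[0,0,-0.01],[0,0,0],1],[[0,0,-0.01],[0,0,0],1],[[0,0,-0.01],[0,0,0],1]]' | egrep 'pos|contact'; done
python3 -c "
from bench import read_state;s=read_state();print(s['position'],s['contact_force'],s['wrist_torque'])"
```

```text
clock: 6.6
position: [499.2, 61.5, 145.5]
ee_rot: [-0.341, 0.94, 0.0, 0.0]
contact_force: [-0.1, -0.5, -0.9]
gripper_width: 10.8
grasp_force: 58.8
position: [499.5, 61.7, 144.3]
contact_force: [0.5, 0.5, 0.3]
position: [499.5, 61.7, 143.3]
contact_force: [0.4, 0.2, -0.9]
position: [499.5, 61.7, 142.3]
contact_force: [0.3, 0.1, -0.7]
[499.48203516  61.71891128 142.28842913] [ 0.25178866  0.07950295 -0.66899947] [ 0.00798292  0.00042197 -0.00638328]
```

```bash
python3 -m jog '[[[0,0,-0.005],[0,0,0],1],[[0,0,-0.01],[0,0,0],1],[[0,0,-0.01],[0,0,0],1],[[0,0,-0.01],[0,0,0],1]]' | egrep 'pos|contact'
python3 -m jog '[[[0,0,-0.005],[0,0,0],1],[[0,0,-0.01],[0,0,0],1],[[0,0,-0.01],[0,0,0],1],[[0,0,-0.01],[0,0,0],1]]' | egrep 'pos|contact'
python3 -c "
from bench import read_state;s=read_state();print(s['position'],s['contact_force'],s['wrist_torque'])"
```

```text
position: [499.5, 61.7, 141.3]
contact_force: [0.4, -0.1, -0.8]
position: [499.9, 61.8, 140.8]
contact_force: [-0.4, -1.1, 2.4]
[499.91792753  61.80865587 140.75403406] [-0.39441412 -1.07015173  2.41941161] [-0.00586053 -0.0972564   0.03932785]
```

Contact at TCP z≈140.9, about 3 N, with the moment arm putting it at the jaws. So the hub top is at about 132. I'll raise by about 1.6 mm to unload and centre the clip in the groove, then advance.

```bash
python3 -m jog '[[[0,0,0.01],[0,0,0],1],[[0,0,0.016],[0,0,0],1],[[0,0,0.016],[0,0,0],1],[[0,0,0.016],[0,0,0],1]]' | egrep 'pos|contact'
python3 -m jog '[[[0.019,0.016,0],[0,0,0],1],[[0.038,0.032,0],[0,0,0],1],[[0.057,0.048,0],[0,0,0],1],[[0.077,0.064,0],[0,0,0],1],[[0.077,0.064,0],[0,0,0],1],[[0.077,0.064,0],[0,0,0],1]]' | egrep 'pos|contact'
python3 -c "
from bench import read_state;s=read_state();print(s['position'],s['contact_force'],s['wrist_torque'])"
```

```text
position: [499.3, 61.6, 141.6]
contact_force: [-0.6, -0.5, -0.9]
position: [507.2, 68.2, 141.8]
contact_force: [-0.3, -0.5, -0.3]
[507.1953663  68.1507827 141.8181145] [-0.26826192 -0.48344792 -0.34535572] [-0.00666115  0.0279966  -0.01695594]
```

```bash
python3 -m jog '[[[0.008,0.006,0],[0,0,0],1],[[0.015,0.013,0],[0,0,0],1],[[0.023,0.019,0],[0,0,0],1],[[0.023,0.019,0],[0,0,0],1]]' | egrep 'pos|contact'
python3 -m jog '[[[0.008,0.006,0],[0,0,0],1],[[0.015,0.013,0],[0,0,0],1],[[0.015,0.013,0],[0,0,0],1]]' | egrep 'pos|contact'
python3 -m jog '[[[0.008,0.006,0],[0,0,0],1],[[0.015,0.013,0],[0,0,0],1],[[0.015,0.013,0],[0,0,0],1]]' | egrep 'pos|contact'
python3 -c "
from bench import read_state;s=read_state();print(s['position'],s['contact_force'],s['wrist_torque'])"
```

```text
position: [509.6, 70.1, 141.9]
contact_force: [-0.1, 0.2, -0.7]
position: [511.1, 71.4, 141.9]
contact_force: [-0.4, 0.8, 0.2]
position: [512.2, 72.1, 141.7]
contact_force: [0.1, -2.8, -0.3]
[512.22731719  72.10130199 141.73939578] [ 0.06499924 -2.78529037 -0.31925554] [-0.85166223 -0.04981189 -0.10305975]
```

The force is partly sideways (about 2 N toward −ey), so the clip sits slightly too far +ey. I'll shift about 0.7 mm sideways and go on.

```bash
python3 -m jog '[[[0.0045,-0.0055,0],[0,0,0],1],[[0.0045,-0.0055,0],[0,0,0],1],[[0.0045,-0.0055,0],[0,0,0],1]]' | egrep 'pos|contact'
python3 -m jog '[[[0.008,0.006,0],[0,0,0],1],[[0.015,0.013,0],[0,0,0],1],[[0.015,0.013,0],[0,0,0],1]]' | egrep 'pos|contact'
python3 -c "
from bench import read_state;s=read_state();print(s['position'],s['contact_force'],s['wrist_torque'])"
```

```text
position: [513.0, 72.0, 141.9]
contact_force: [-0.5, -1.7, -1.0]
position: [513.5, 72.8, 141.5]
contact_force: [-3.0, -4.6, -1.0]
[513.52118164  72.75743598 141.46807865] [-3.00051179 -4.55954529 -0.97065628] [-1.28126909  0.58602021 -0.09156244]
```

```bash
python3 -m jog '[[[0.010,0.003,0],[0,0,0],1],[[0.011,0.004,0],[0,0,0],1],[[0.011,0.004,0],[0,0,0],1]]' | egrep 'pos|contact'
python3 -m jog '[[[0.008,0.006,0],[0,0,0],1],[[0.015,0.013,0],[0,0,0],1],[[0.015,0.013,0],[0,0,0],1]]' | egrep 'pos|contact'
python3 -c "
from bench import read_state;s=read_state();print(s['position'],s['contact_force'],s['wrist_torque'])"
```

```text
position: [514.1, 73.0, 141.3]
contact_force: [-3.7, -4.2, -0.5]
position: [515.5, 74.3, 141.3]
contact_force: [-3.0, -4.1, -0.4]
[515.51347861  74.27795243 141.29522085] [-3.02256195 -4.07191759 -0.3877335 ] [-1.29276382  0.90279632 -0.02940836]
```

```bash
python3 -m jog '[[[0.008,0.006,0],[0,0,0],1],[[0.015,0.013,0],[0,0,0],1],[[0.015,0.013,0],[0,0,0],1]]' | egrep 'pos|contact'
python3 -m jog '[[[0.008,0.006,0],[0,0,0],1],[[0.015,0.013,0],[0,0,0],1],[[0.015,0.013,0],[0,0,0],1]]' | egrep 'pos|contact'
python3 -c "
from bench import read_state;s=read_state();print(s['position'],s['contact_force'],s['wrist_torque'])"
```

```text
position: [520.0, 77.5, 142.3]
contact_force: [0.4, 2.0, -1.5]
position: [521.6, 78.9, 142.5]
contact_force: [2.3, 3.4, -0.6]
[521.63085313  78.85590404 142.5446226 ] [ 2.30220906  3.38906925 -0.58050897] [ 0.86663697 -0.67266759 -0.04070646]
```

```bash
python3 -m jog '[[[0.004,0.003,0],[0,0,0],1],[[0.008,0.006,0],[0,0,0],1],[[0.008,0.006,0],[0,0,0],1],[[0.008,0.006,0],[0,0,0],1]]' | egrep 'pos|contact'
python3 -m jog '[[[0.004,0.003,0],[0,0,0],1],[[0.008,0.006,0],[0,0,0],1],[[0.008,0.006,0],[0,0,0],1],[[0.008,0.006,0],[0,0,0],1]]' | egrep 'pos|contact'
python3 -c "
from bench import read_state;s=read_state();print(s['position'],s['contact_force'],s['wrist_torque'])"
```

```text
position: [521.4, 78.6, 142.1]
contact_force: [3.1, 3.0, -1.2]
position: [521.5, 78.7, 141.8]
contact_force: [1.2, 2.3, -0.5]
[521.47388747  78.72254685 141.78034485] [ 1.24536727  2.25947436 -0.45224935] [ 0.7499548  -0.58812425  0.04294008]
```

The position now stays fixed while the spring's pull declines, so the clip has snapped onto its stop. I'll confirm with a gentle further push.

```bash
python3 -m jog '[[[0.004,0.003,0],[0,0,0],1],[[0.008,0.006,0],[0,0,0],1],[[0.008,0.006,0],[0,0,0],1],[[0.008,0.006,0],[0,0,0],1]]' | egrep 'pos|contact'
python3 -m jog '[[[0.004,0.003,0],[0,0,0],1],[[0.008,0.006,0],[0,0,0],1],[[0.008,0.006,0],[0,0,0],1],[[0.008,0.006,0],[0,0,0],1]]' | egrep 'pos|contact'
python3 -c "
from bench import read_state;s=read_state();print(s['position'],s['contact_force'],s['wrist_torque'],s['clock'])"
```

```text
position: [521.9, 79.2, 141.6]
contact_force: [1.1, 0.4, -1.1]
position: [523.0, 79.8, 141.8]
contact_force: [-0.1, 0.1, 0.2]
[522.9768736   79.79303047 141.76547264] [-0.14188868  0.14346174  0.18990093] [0.00784331 0.04036654 0.02165411] 14.0
```

```bash
python3 -m jog '[[[0.004,0.003,0],[0,0,0],1],[[0.008,0.006,0],[0,0,0],1],[[0.008,0.006,0],[0,0,0],1],[[0.008,0.006,0],[0,0,0],1]]' | egrep 'pos|contact'
python3 -m jog '[[[0.004,0.003,0],[0,0,0],1],[[0.008,0.006,0],[0,0,0],1],[[0.008,0.006,0],[0,0,0],1],[[0.008,0.006,0],[0,0,0],1]]' | egrep 'pos|contact'
python3 -c "
from bench import read_state;s=read_state();print(s['position'],s['contact_force'],s['wrist_torque'],s['clock'])"
```

```text
position: [523.4, 80.3, 141.7]
contact_force: [-2.8, -1.5, 0.7]
position: [523.6, 80.5, 141.4]
contact_force: [-4.3, -3.4, 0.8]
[523.5512803   80.46470365 141.41792179] [-4.25464945 -3.3593089   0.82218924] [-1.01686714  1.17271681 -0.024888  ] 14.8
```

```bash
python3 -m jog '[[[0.004,0.003,0],[0,0,0],1],[[0.008,0.006,0],[0,0,0],1],[[0.008,0.006,0],[0,0,0],1],[[0.008,0.006,0],[0,0,0],1]]' | egrep 'pos|contact'
python3 - <<'E'
from h import *
s=read_state();print(s['position'],s['ee_rot'],s['contact_force'],s['wrist_torque'],s['gripper_width'])
d=grab('wrist','w4');e=grab('scene','s4')
i=cv2.resize(d['frame'][180:384,120:400],(400,292));j=cv2.resize(e['frame'][140:240,220:357],(400,292))
cv2.imwrite('pics/c4.png',np.hstack([i,j])[:,:,::-1])
W=cloud(d);P=W.reshape(-1,3);Q=P-s['position'];h=np.radians(40);ex=np.array([np.cos(h),np.sin(h)]);ey=np.array([-np.sin(h),np.cos(h)])
L=np.c_[Q[:,:2]@ex,Q[:,:2]@ey,Q[:,2]]
t=L[(abs(L[:,0])<10)&(abs(L[:,1])<5)&(abs(L[:,2]-29)<3)];print('tab top',len(t),t.mean(0),np.percentile(t,[3,97],axis=0))
t=L[(abs(L[:,0]+8)<3)&(abs(L[:,1])<4)&(abs(L[:,2]-10)<8)];print('tab back',np.median(t,axis=0))
E
```

```text
position: [523.6, 80.6, 141.3]
contact_force: [-5.0, -4.1, 0.1]
[523.6259405   80.58509316 141.28056535] [-3.41135919e-01  9.40009830e-01 -2.89232004e-04 -2.77845790e-03] [-5.02854422 -4.14953186  0.13457608] [-1.27517736  1.49463254 -0.0197858 ] 11.014905714771443
tab top 904 [-0.83405465 -0.20154432 28.92695956] [[-6.974108   -4.73271476 26.78464534]
 [ 6.36870357  4.25387268 30.34731774]]
tab back [-6.82166764 -0.03533277 10.67519165]
```

View pics/c4.png

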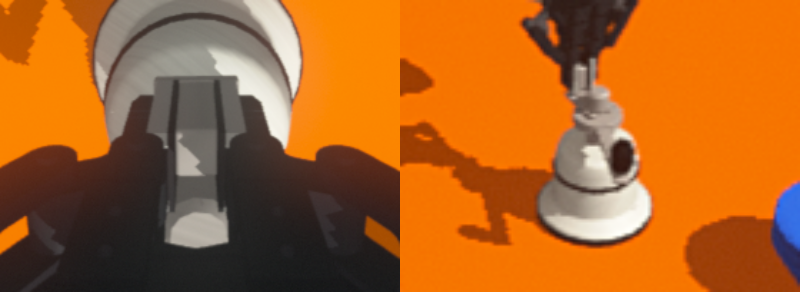

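Wrist crop: tab at (197,100–180) with the spindle head directly in front at about (197,225). The scene crop shows the clip at hub height against the head. The tool moved only 0.1 mm for the last 1 mm commanded, and the clip has not slipped in the grip, so it is at the hard stop. I'll unload, open, and retreat upward.

```bash
python3 -m jog '[[[-0.012,-0.01,0],[0,0,0],1],[[-0.021,-0.018,-0.003],[0,0,0],1],[[-0.021,-0.018,-0.003],[0,0,0],1],[[-0.021,-0.018,-0.003],[0,0,0],1]]' | egrep 'pos|contact'
python3 -m jog '[[[0,0,0],[0,0,0],0.6],[[0,0,0],[0,0,0],0.5],[[0,0,0],[0,0,0],0.3],[[0,0,0],[0,0,0],0.1],[[0,0,0],[0,0,0],-0.1],[[0,0,0],[0,0,0],-0.1],[[0,0,0],[0,0,0],-0.1]]'
python3 -m jog '[[[0,0,0.1],[0,0,0],-0.1],[[0,0,0.3],[0,0,0],-0.1],[[0,0,0.6],[0,0,0],-0.1],[[0,0,0.9],[0,0,0],-0.1],[[0,0,0.9],[0,0,0],-0.1]]'
python3 -m jog '[[[-0.4,-0.3,0.1],[0,0,0],-0.1],[[-0.8,-0.6,0.2],[0,0,0],-0.1],[[-0.8,-0.6,0.2],[0,0,0],-0.1],[[-0.8,-0.6,0.2],[0,0,0],-0.1],[[-0.8,-0.6,0.2],[0,0,0],-0.1]]'
python3 - <<'E'
from h import *
t=grab('top','t5');e=grab('scene','s5');w=grab('wrist','w5')
a=cv2.resize(t['frame'][165:235,190:260],(400,400),interpolation=2);b=cv2.resize(e['frame'][160:230,250:320],(400,400),interpolation=2)
cv2.imwrite('pics/c5.png',np.hstack([a,b])[:,:,::-1])
W=cloud(t);H=W[160:235,195:260].reshape(-1,3);c=np.array([548.5,101.7]);H=H[np.hypot(*(H[:,:2]-c).T)<60]
q=H[(H[:,2]>162)&(H[:,2]<180)];print('tab',len(q),q.mean(0),(q.mean(0)[:2]-c)@[.766,.643],(q.mean(0)[:2]-c)@[-.643,.766])
q=H[(H[:,2]>150)&(H[:,2]<160)&(np.hypot(*(H[:,:2]-c).T)<16)];print('head',len(q),q.mean(0))
E
```

```text
position: [523.6, 80.2, 141.6]
contact_force: [-2.6, -2.1, -1.8]
clock: 16.4
position: [523.6, 80.1, 141.6]
ee_rot: [-0.341, 0.94, 0.0, 0.0]
contact_force: [-0.3, 1.1, 0.5]
gripper_width: 46.5
grasp_force: 0.0
clock: 16.9
position: [526.3, 80.8, 237.2]
ee_rot: [-0.342, 0.94, -0.0, 0.005]
contact_force: [-0.5, 1.1, 0.2]
gripper_width: 47.4
grasp_force: 0.0
clock: 17.4
position: [444.1, 20.4, 251.8]
ee_rot: [-0.341, 0.94, 0.0, 0.0]
contact_force: [0.8, -0.3, 0.3]
gripper_width: 47.0
grasp_force: 0.0
tab 35 [522.42192465  77.78962751 167.6368393 ] -35.350175225232405 -1.5471428743917364
head 83 [548.47566454 101.40647668 155.75804841]
```

View pics/c5.png

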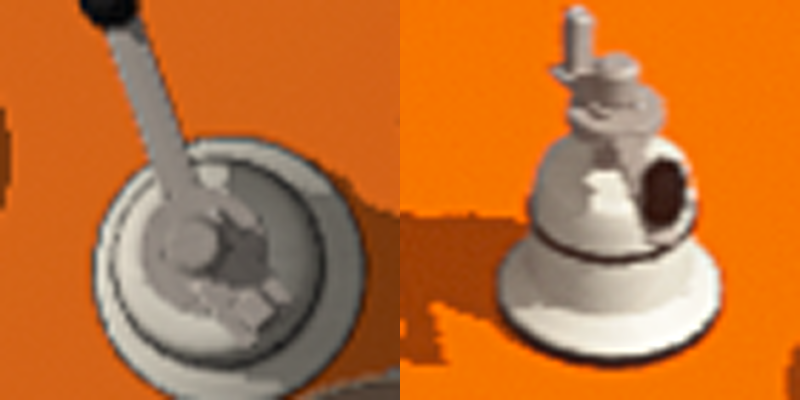

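Top crop: the clip is level in the groove with its tab at (255,310), 35.4 mm behind the axis (36 expected when seated). The tab stands 11.8 mm above the head top, where 11 would mean lying on the hub. The scene crop agrees. The gripper is clear, so I'm handing in.

```bash
python3 -c "
from bench import job_done;print(job_done())"
```

```text
the job is handed in; nothing more can be done
None
```

The clip is pushed home against its stop in the spindle groove and released; push forces stayed under about 7 N, the arm is clear, the mug, jar, bowls and spoon were never approached, and the job was handed in at about 17.5 s.

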